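Free the blade cassette of the box slicer

ROBOT

A 6-joint arm with a two-finger parallel gripper is mounted at the origin on the work surface. World frame = base frame: x ahead of the robot, y to its left, z up, the work surface at z = 0. Lengths are in m, angles in rad, forces in N, time in s.
With the tool pointing down it reaches from about 0.3 to 0.85 m from the base axis. Payload 4.2 kg.
Tool frame: the origin (TCP) lies on the centre line of the jaws, within the pads' length; the fingertips stand 22 mm ahead of it and the grasp point (between the pads) lies 3 mm ahead of it; z points along the fingers, y is the line along which they close (so a half turn about z gives the same grasp; the last joint's range is limited). The gripper opens to 91 mm and grips with 3 to 60 N. Pads are 32 mm wide; open, the fingers measure 118 mm over their backs; the gripper's body (76 mm by 178 mm) begins 60 mm behind the grasp point.
Start: joints at [-1.359, 0.32, 1.565, -0, 1.257, -0.02], TCP at [0.132, -0.56, 0.204] pointing down, gripper open.
Joint ranges: [-3.11, 3.11], [-0.84, 2.01], [0.21, 2.61], [-1.34, 4.49], [0.05, 2.63], [-2.56, 2.56]. Speed limits (rad/s): [2.57, 2.57, 3.14, 3.14, 3.14, 3.14].

INTERFACE

Orientations are given as a rotation vector (axis times angle).
In Python, from station import env gives the robot as it stands. The module is installed in compiled form; this text tells all that it offers.
- The arm moves only by the tool carry_out, never from a script. Its arguments are lists of equal length, an entry for each row: "hand": the closure, from -1 (fully open) to 1 (shut); "slide": the shift along the tool's x, y, z as a fraction of full scale, a list of three; "spin": the turn about the tool's z as a fraction of full scale. A call has exactly 10 rows; each row shifts and turns the commanded pose from where the row before left it, along the tool's axes as they then stand; what a row does not reach is not made up. Full scale, the value 1, is 200 mm for a shift and 90 degrees for a turn. A row lasts 1/8 s, in which the tool goes at most 62.5 mm and 10.7 degrees, less where a joint would pass 70% of its speed; a pose out of reach is approached as far as the arm can. A call with a number of a shift or a turn outside -1 to 1 is refused whole. A call with a gripper value outside its range is refused whole. The fingers move at their own pace and stop on an object; the grip force is fixed at half the most. Time passes only in rows, so rows that do not move let the fingers close, or fill a call up. It gives the time, the measured TCP pose, the force, the opening and the grip force at its end, in the units of the state.
- env.get_obs(): the state, without advancing time (a new reading comes with each control period).
- env.read_camera(name): name is "side" or "top" or "wrist"; returns (picture, depth): 420x560x3 uint8, red, green, blue; 420x560 float32, m along the optical axis (not along the pixel's ray), 0 where there is no reading.
- env.camera_params(name): a dict with "mtx" (3x3 intrinsics, pixels), "dist_coeffs" ([k1, k2, p1, p2, k3] as OpenCV has them; the pictures are not rectified), "world_from_camera" (4x4, takes a point from camera to world coordinates). Camera axes: x right, y down, z forward; pixel columns grow to the right and rows downward; lengths in m; the calibration is good to about 2 mm. A picture is of the moment at which its call begins: read the wrist's pose just before it. camera_params takes no time and is no camera call; for the wrist camera it gives the pose at the moment of the call.
- env.hand_in(): hands the job in; it is judged then, once.
The state is a dict: "clock": time; "qpos": joint angles; "qd": joint speeds; "tau": joint torques, N m; "tool_pos": TCP position; "tcp_rot": TCP orientation; "ft_force": force on the tool from outside, world axes, zero at the start; "moment": the same for the moment, N m; "opening": opening from 0.0 (shut) to 1.0 (fully open); "gripper_force": force on a finger pad.
Only numpy, scipy, OpenCV 4.12 (cv2) and the standard library are available. Lean on these libraries where they do the work, as an engineer would, in place of code of your own. Each camera call takes 0.05 s, during which the arm holds its last target. There are 200 camera calls.

TASK

The red scoop has been left lying across the box slicer: pick it up and set it down gently, on its flat base, on the bare counter beside the slicer. Then pinch the two green catches of the white blade cassette together, lift the cassette straight out until its underside is at least 5 cm above the slicer's deck, and finish still holding it there by the catches, level and still, over the slicer. Leave the ramekins and the glass dish alone, and do not drop the scoop.

Things in the scene. Friction and masses are not known exactly. Their poses are not given: they have to be found in the camera images.
- slicer: Box slicer, fixed to the counter: white box 200 (x) by 140 (y) by 70 mm high with a flat grey deck 8 mm thick as its top. Origin at the centre of its underside, on the counter; z up; x along its length. The deck has a rectangular opening 100 (x) by 65 mm (y) in its middle, in which the cassette sits. Its yaw and place vary.
- slicer_deck (a point): Centre of the opening at the level of the deck's upper face, 70 mm above the counter; axes as the slicer's.
- cassette: White blade cassette, loose, about 220 g: core 96 (x) by 60 (y) by 44 mm high, middle (|x| under 16 mm) 28 mm wide, hanging on the deck by a 4 mm flange at each x end (to x = +-62 mm). Origin: centre of its underside, 40 mm below deck level when seated, axes then as the slicer's. Both catches in: lifts straight up, 2 mm play; otherwise teeth on the catches hold it under the deck.
- catch_left (a joint): Travel of the green catch on the cassette's +y side: 0 out (latched), 0.008 m fully in towards the middle; sprung, 2.4 N to start, 4.8 N fully in; its tooth is free of the deck from about 0.005 m. A firm grip (20 to 60 N) on both holds them on their stops.
- catch_right (a joint): The same for the catch on the -y side.
- catch_left_pad (a point): Middle of the outer face of the +y catch's tab, 28 mm above the deck when seated; flat upright tab 24 mm wide (x), 8 mm thick, 8 to 44 mm above the deck (its thinner stem, flush outside, runs on down). Moves with the catch. The two outer faces are 60 mm apart at rest, 44 mm when pinched.
- catch_right_pad (a point): The same on the -y catch.
- scoop: Red plastic scoop, loose, about 80 g: flat-bottomed bowl 84 mm long (x), 64 wide (y), 38 high, open at the +x end, with a bar handle from its -x end. Origin: centre of the bowl's flat underside, z up; it balances about 7 mm from there towards the handle. Starts lying flat on the two catches, 44 mm above the deck, where the fingers must go.
- scoop_grip (a point): Grip point of the scoop on the handle's middle line, 85 mm behind the scoop's origin (-x) and 28 mm above its underside; the handle is 20 mm wide (y), 18 mm high (z), 100 mm long (from 42 to 142 mm behind the origin). Axes as the scoop's.
- ramekin_a: White ceramic ramekin, 84 mm across, 50 mm high, loose, on the counter on the robot's left (+y); leave alone. Origin at the centre of its underside.
- ramekin_b: Blue ceramic ramekin, 84 mm across, 50 mm high, loose, on the counter on the robot's left (+y); leave alone. Origin at the centre of its underside.
- dish: Glass dish, 130 mm across, 45 mm high, loose, on the counter on the robot's left (+y); leave alone. Origin at the centre of its underside. The counter on the robot's right (-y side of the slicer) is bare out to y = -0.55 m; beyond the slicer a rolling pin lies on a low rack.
Mind the look-alikes: they are no part of the job. Leave any pink or purple look-alike of the cassette alone.

How it is judged:
By the outcome, as a careful person would: the job done as asked, in the order asked, and still so for the second after the job is handed in, while the arm keeps its last pose, push and grip.
It also fails if it takes over 51 s, if anything falls off the work surface, if the arm or the gripper's body presses on something with over 40 N, if the wrist force passes 120 N, or if a joint passes its speed limit or range.

## Working session

There is one attempt and no reset: what is moved stays moved. The work goes in short steps, Python scripts to look and compute and a tool call to move; the robot and the scene stay as the last step left them, time stands still between calls to the robot, and variables do not carry over. Pictures are saved under pics/ and viewed, at most 10 in all, crops included, and the job is handed in when it is done.

Besides the shell and the picture viewer there is one more tool, called after "Call:" as name([rows], argument=value, ...), one row to a line, values as JSON. carry_out: Moves the arm, as the interface text tells. Shift numbers are shares of 200 mm and turn numbers shares of 90 degrees, none past 1 either way. Its arguments: {"type":"object","properties":{"hand":{"type":"array","items":{"type":"number"}},"slide":{"type":"array","items":{"type":"array","items":{"type":"number","minimum":-1,"maximum":1}}},"spin":{"type":"array","items":{"type":"number","minimum":-1,"maximum":1}}},"required":["hand","slide","spin"]}

```bash
mkdir -p pics
cat > h.py <<'E'
import numpy as np, cv2
from station import env
from scipy.spatial.transform import Rotation as R
def cap(n):
    P=env.camera_params(n); im,d=env.read_camera(n); return im,d,P
def cloud(d,P):
    h,w=d.shape; u,v=np.meshgrid(np.arange(w),np.arange(h))
    n=cv2.undistortPoints(np.stack([u,v],-1).reshape(-1,1,2).astype(np.float64),P["mtx"],np.array(P["dist_coeffs"])).reshape(h,w,2)
    c=np.concatenate([n*d[...,None],d[...,None]],-1); T=np.array(P["world_from_camera"])
    return c@T[:3,:3].T+T[:3,3]
def ray(px,P,z):
    n=cv2.undistortPoints(np.array(px,float).reshape(-1,1,2),P["mtx"],np.array(P["dist_coeffs"])).reshape(-1,2)
    T=np.array(P["world_from_camera"]); r=np.c_[n,np.ones(len(n))]@T[:3,:3].T
    return T[:3,3]+r*((z-T[2,3])/r[:,2:])
E
python3 - <<'E'
from h import *
o=env.get_obs(); print({k:np.round(v,3) for k,v in o.items()})
ims=[]
for n in("top","side"):
    im,d,P=cap(n); cv2.imwrite(f"pics/{n}0.png",im[...,::-1]); np.savez(f"{n}0.npz",im=im,d=d,**{k:np.array(v) for k,v in P.items()})
    print(n,np.round(P["world_from_camera"],3).tolist(), np.round(P["mtx"],1).tolist(), (d==0).mean())
E
```

```text
{'clock': np.float64(0.0), 'qpos': array([-1.359,  0.32 ,  1.566, -0.   ,  1.257, -0.02 ]), 'qd': array([0.001, 0.001, 0.   , 0.002, 0.001, 0.001]), 'tau': array([-2.0000e-03, -4.1246e+01, -2.3197e+01,  7.3000e-02,  4.6000e-02,
       -0.0000e+00]), 'tool_pos': array([ 0.132, -0.559,  0.203]), 'tcp_rot': array([-3.119, -0.363,  0.   ]), 'ft_force': array([-0.09 , -0.014, -0.471]), 'moment': array([ 0.028, -0.011, -0.027]), 'gripper_force': np.float64(0.0), 'opening': np.float64(1.001)}
top [[-0.025, -0.995, 0.098, 0.464], [-1.0, 0.026, 0.009, 0.003], [-0.012, -0.098, -0.995, 1.187], [0.0, 0.0, 0.0, 1.0]] [[456.3, 0.0, 280.4], [0.0, 456.3, 213.0], [0.0, 0.0, 1.0]] 0.004043367346938775
side [[-0.994, -0.07, 0.089, 0.453], [-0.112, 0.712, -0.694, 0.928], [-0.015, -0.699, -0.715, 1.087], [0.0, 0.0, 0.0, 1.0]] [[499.1, 0.0, 281.7], [0.0, 499.1, 206.5], [0.0, 0.0, 1.0]] 0.004056122448979592
```

View pics/top0.png

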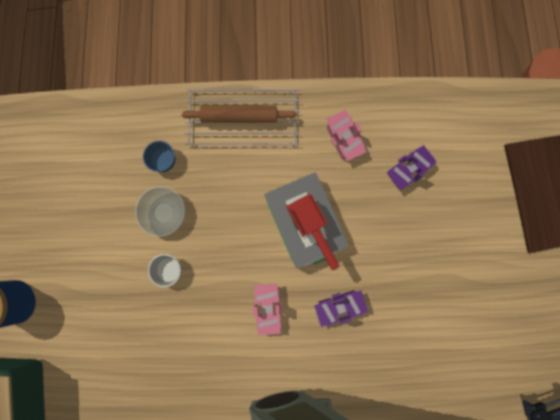

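View pics/side0.png

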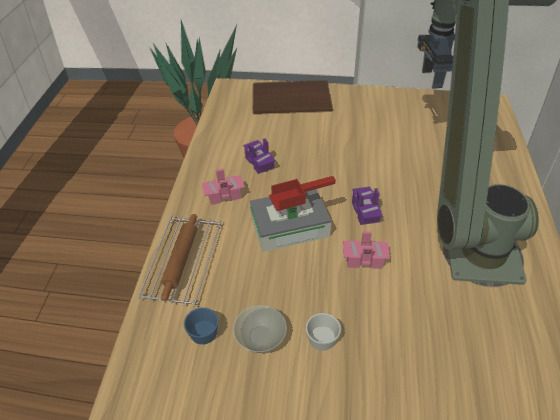

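The top view shows the slicer's grey deck at about (307,222). The red scoop lies on it, bowl at (308,214) and handle end at (335,268). The pink look-alikes are at (346,135) and (268,308), and the purple ones at (412,168) and (340,308). The white cassette in the slicer, under the scoop, is the one meant: it is the only one seated in the deck and it has green catches. In the side view the scoop is at (290,193), with a green tab visible at (293,212).

```bash
cat >> h.py <<'E'
def red(im):
    h=cv2.cvtColor(im,cv2.COLOR_RGB2HSV); return ((h[...,0]<6)|(h[...,0]>174))&(h[...,1]>170)&(h[...,2]>70)
def rect(xy): 
    (c,s,a)=cv2.minAreaRect(xy.astype(np.float32)); return np.round(c,4),np.round(s,4),round(a,1)
E
python3 - <<'E'
from h import *
for n in("top","side"):
    z=np.load(n+"0.npz"); im,d=z["im"],z["d"]; P={k:z[k] for k in("mtx","dist_coeffs","world_from_camera")}
    C=cloud(d,P); near=(abs(C[...,0]-.45)<.2)&(abs(C[...,1]+.06)<.2)
    m=red(im)&near&(C[...,2]>.08); p=C[m]; print(n,"red",m.sum(),np.percentile(p[:,2],[1,10,25,50,75,90,99]).round(4))
    # handle = far end : PCA
    c=p[:,:2].mean(0); w,v=np.linalg.eigh(np.cov((p[:,:2]-c).T)); a=v[:,1]; a=a if a[0]<0 else -a
    s=(p[:,:2]-c)@a; t=(p[:,:2]-c)@np.array([-a[1],a[0]])
    print("range",s.min(),s.max())
    for lo in np.arange(s.min(),s.max(),.015):
        k=(s>=lo)&(s<lo+.015)
        if k.sum()>3: print(round(lo-s.min(),3),k.sum(),"w",np.ptp(t[k]).round(3),"mid",((p[k,:2].min(0)+p[k,:2].max(0))/2).round(4),"zmed/max",np.median(p[k,2]).round(4),p[k,2].max().round(4))
    k=near&(abs(C[...,2]-.07)<.006); q=cv2.morphologyEx(k.astype(np.uint8),cv2.MORPH_OPEN,np.ones((3,3)))>0
    print("deck",k.sum(),C[q][:,2].mean(),rect(C[q][:,:2]))
    h=cv2.cvtColor(im,cv2.COLOR_RGB2HSV); g=near&(h[...,0]>50)&(h[...,0]<85)&(h[...,1]>100)
    print("green",g.sum(),C[g].round(3)[::max(1,g.sum()//15)].tolist())
    print("counter",np.median(C[near&(C[...,2]<.03)][:,2]))
E
```

```text
top red 987 [0.1148 0.1172 0.1186 0.1203 0.1493 0.1529 0.1551]
range -0.061573403590089115 0.11359737609375639
0.0 147 w 0.056 mid [ 0.5919 -0.0347] zmed/max 0.1192 0.1343
0.015 136 w 0.056 mid [ 0.5783 -0.0415] zmed/max 0.1195 0.1376
0.03 149 w 0.06 mid [ 0.5627 -0.0468] zmed/max 0.1194 0.1557
0.045 142 w 0.056 mid [ 0.551  -0.0535] zmed/max 0.1194 0.1417
0.06 141 w 0.049 mid [ 0.539  -0.0639] zmed/max 0.1196 0.1468
0.075 43 w 0.042 mid [ 0.5282 -0.0672] zmed/max 0.15 0.1546
0.09 36 w 0.011 mid [ 0.5101 -0.0723] zmed/max 0.1524 0.1561
0.105 41 w 0.014 mid [ 0.4963 -0.0788] zmed/max 0.1519 0.1565
0.12 41 w 0.013 mid [ 0.4826 -0.0864] zmed/max 0.1514 0.156
0.135 41 w 0.014 mid [ 0.4689 -0.0938] zmed/max 0.1521 0.1565
0.15 44 w 0.015 mid [ 0.4552 -0.0992] zmed/max 0.1524 0.1567
0.165 26 w 0.014 mid [ 0.4459 -0.1044] zmed/max 0.153 0.1555
deck 3049 0.07113685130824161 (array([ 0.5564, -0.0489]), array([0.1981, 0.1413]), 22.0)
green 6 [[0.464, 0.003, 1.187], [0.464, 0.003, 1.187], [0.464, 0.003, 1.187], [0.464, 0.003, 1.187], [0.464, 0.003, 1.187], [0.464, 0.003, 1.187]]
counter 0.001302
[... 703 characters left out ...]
-0.0864] zmed/max 0.1506 0.1563
0.15 23 w 0.016 mid [ 0.4598 -0.0942] zmed/max 0.1512 0.1546
0.165 21 w 0.016 mid [ 0.4436 -0.1014] zmed/max 0.1508 0.1545
deck 1922 0.07025531712467974 (array([ 0.4869, -0.0355]), array([0.2095, 0.3316]), 83.0)
green 103 [[0.538, -0.022, 0.109], [0.551, -0.016, 0.091], [0.554, -0.019, 0.083], [0.538, -0.024, 0.079], [0.54, -0.021, 0.079], [0.543, -0.018, 0.078], [0.546, -0.019, 0.072], [0.463, -0.007, 0.057], [0.472, -0.008, 0.051], [0.48, -0.0, 0.054], [0.49, 0.001, 0.051], [0.531, 0.018, 0.056], [0.539, 0.022, 0.055], [0.55, 0.024, 0.053], [0.557, 0.03, 0.054], [0.57, 0.036, 0.056], [0.578, 0.039, 0.054], [0.589, 0.045, 0.055]]
counter 0.0002220966146628811
```

Call:
carry_out([
  [0,0,-0.1],
  [0,0,-0.2],
  [0.25,-0.13,-0.05],
  [0.25,-0.13,-0.05],
  [0.25,-0.13,-0.05],
  [0.25,-0.13,-0.05],
  [0.25,-0.13,0],
  [0.25,-0.13,0],
  [0.25,-0.13,0],
  [0.25,-0.13,0],
], hand=[-1,-1,-1,-1,-1,-1,-1,-1,-1,-1], spin=[-0.07,-0.07,0,0,0,0,0,0,0,0])

```text
clock: 1.35
tool_pos: [0.4018, -0.1962, 0.3037]
tcp_rot: [3.062, 0.703, -0.0]
ft_force: [0.0, -0.8, -0.1]
opening: 1.001
gripper_force: 0.0
```

Call:
carry_out([
  [0.2,-0.11,0],
  [0.2,-0.11,0],
  [0.18,-0.11,0],
  [0,0,0],
  [0,0,0],
  [0,0,0],
  [0,0,0],
  [0,0,0],
  [0,0,0],
  [0,0,0],
], hand=[-1,-1,-1,-1,-1,-1,-1,-1,-1,-1], spin=[0,0,0,0,0,0,0,0,0,0])

```text
clock: 2.6
tool_pos: [0.4767, -0.088, 0.3039]
tcp_rot: [3.062, 0.703, 0.0]
ft_force: [0.3, -0.4, 0.9]
opening: 0.998
gripper_force: 0.0
```

Run:
```python
from h import *
o=env.get_obs(); print(o["tool_pos"].round(4),o["tcp_rot"].round(4),o["ft_force"].round(2))
im,d,P=cap("wrist"); cv2.imwrite("pics/w1.png",im[...,::-1]); np.savez("w1.npz",im=im,d=d,**{k:np.array(v) for k,v in P.items()})
print(np.round(P["world_from_camera"],3).tolist())
C=cloud(d,P); m=red(im)&(d>0); p=C[m]
print(m.sum(),np.percentile(p[:,2],[1,25,50,75,99]).round(4))
k=p[:,2]>.143; 
u=np.array([np.cos(.457),np.sin(.457)]); n=np.array([-u[1],u[0]])
for pp,nm in((p,"all"),(p[k],"top")):
    print(nm,rect(pp[:,:2]))
s=p[:,:2]@u
for lo in np.arange(s.min(),s.max(),.02):
    q=p[(s>=lo)&(s<lo+.02)&(p[:,2]>.143)]
    if len(q)>5: t=q[:,:2]@n; print(round(lo-s.min(),3),"w",np.ptp(t).round(4),"mid",(u*(lo+.01)+n*(t.min()+t.max())/2).round(4),np.median(q[:,2]).round(4))
print("front/back",u*s.max()+n*(p[:,:2]@n).mean(),u*s.min()+n*(p[:,:2]@n).mean(),np.ptp(s))
```

```text
[ 0.4767 -0.088   0.3039] [3.0617e+00 7.0320e-01 2.0000e-04] [ 0.29 -0.42  0.88]
[[0.436, -0.865, -0.248, 0.546], [-0.9, -0.419, -0.12, -0.054], [-0.0, 0.276, -0.961, 0.484], [0.0, 0.0, 0.0, 1.0]]
4808 [0.1155 0.117  0.118  0.1497 0.1518]
all (array([ 0.5204, -0.0685]), array([0.1807, 0.0629]), 26.6)
top (array([ 0.5167, -0.0706]), array([0.1721, 0.0627]), 26.9)
0.0 w 0.0181 mid [ 0.4485 -0.1045] 0.1501
0.02 w 0.0178 mid [ 0.4665 -0.0957] 0.1501
0.04 w 0.0175 mid [ 0.4845 -0.087 ] 0.1501
0.06 w 0.0184 mid [ 0.5022 -0.0777] 0.15
0.08 w 0.0619 mid [ 0.5203 -0.0691] 0.1503
0.1 w 0.0628 mid [ 0.538  -0.0598] 0.1496
0.12 w 0.0628 mid [ 0.5558 -0.0507] 0.15
0.14 w 0.0623 mid [ 0.5737 -0.0418] 0.1503
0.16 w 0.0613 mid [ 0.5917 -0.033 ] 0.1503
front/back [ 0.6035203  -0.03225773] [ 0.44113869 -0.11210368] 0.18095071367605614
```

View pics/w1.png

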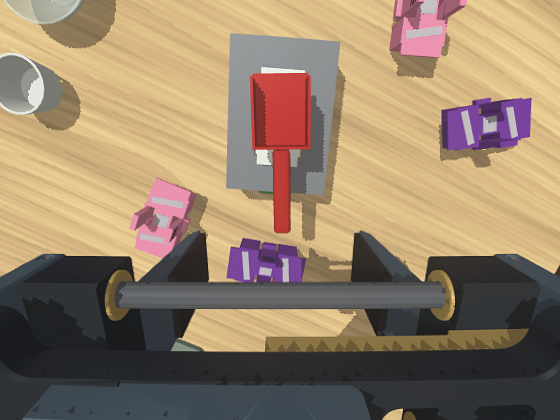

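The wrist view shows the scoop bowl at (282,110) and its handle from (282,150) to (282,232). Handle width, top height (0.150) and overall length all agree across the three views. The grip point is at about (0.4935,-0.081,0.142), yaw 26.6°.

Call:
carry_out([
  [0.09,0.006,0.1],
  [0,0,0.15],
  [0,0,0.15],
  [0,0,0.15],
  [0,0,0.1],
  [0,0,0.08],
  [0,0,0.065],
  [0,0,0],
  [0,0,0],
  [0,0,0],
], hand=[-1,-1,-1,-1,-1,-1,-1,-1,-1,-1], spin=[-0.008,0,0,0,0,0,0,0,0,0])

```text
clock: 3.9
tool_pos: [0.494, -0.0812, 0.1455]
tcp_rot: [3.057, 0.723, 0.002]
ft_force: [0.4, 0.3, 0.8]
opening: 1.004
gripper_force: 0.0
```

Call:
carry_out([
  [0,0,0],
  [0,0,0],
  [0,0,0],
  [0,0,0],
  [0,0,0],
  [0,0,0],
  [0,0,0],
  [0,0,0],
  [0,0,0],
  [0,0,0],
], hand=[0.2,0.4,0.6,0.8,1,1,1,1,1,1], spin=[0,0,0,0,0,0,0,0,0,0])

```text
clock: 5.15
tool_pos: [0.4935, -0.0811, 0.1448]
tcp_rot: [3.057, 0.723, 0.0]
ft_force: [-0.6, 0.7, -0.4]
opening: 0.001
gripper_force: 0.0
```

The gripper shut on nothing, so I need to look before moving on.

Run:
```python
from h import *
a=[]
for n in("wrist","top"):
    im,d,P=cap(n); np.savez(n+"2.npz",im=im,d=d,**{k:np.array(v) for k,v in P.items()}); a.append(im)
    C=cloud(d,P); m=red(im)&(d>0)&(abs(C[...,0]-.5)<.2)&(abs(C[...,1]+.06)<.2)&(C[...,2]>.02); p=C[m]; print(n,m.sum(),np.percentile(p[:,2],[1,25,50,75,99]).round(4),rect(p[:,:2]))
cv2.imwrite("pics/w2.png",np.hstack([a[0][:,80:480],cv2.resize(a[1][130:290,220:380],(400,420))])[...,::-1])
```

```text
wrist 14223 [0.1157 0.117  0.1176 0.1351 0.1517] (array([ 0.5531, -0.0523]), array([0.1076, 0.064 ]), 26.5)
top 263 [0.1143 0.1177 0.1191 0.1204 0.1399] (array([ 0.5713, -0.0411]), array([0.0551, 0.0595]), 26.3)
```

View pics/w2.png

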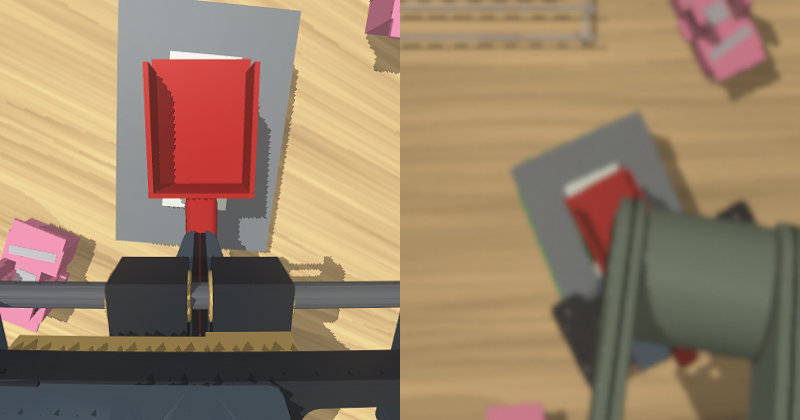

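The wrist crop (left) shows the fingers shut around (200,240–330), with the handle emerging undisturbed from beneath them at (200,215). The scoop hasn't moved. I'll measure the fingertip height.

Run:
```python
from h import *
z=np.load("wrist2.npz"); P={k:z[k] for k in("mtx","dist_coeffs","world_from_camera")}; C=cloud(z["d"],P); im=z["im"]
for r in range(190,345,8):
    print(r,[(tuple(C[r,c].round(3)),tuple(int(x) for x in im[r,c])) for c in (268,279,290)])
print(env.get_obs()["tool_pos"],np.round(P["world_from_camera"],4)[:3,3])
side=cap("side"); C=cloud(side[1],side[2]); cv2.imwrite("pics/s2.png",cv2.resize(side[0][130:250,220:380],(800,600),interpolation=cv2.INTER_CUBIC)[...,::-1])
```

```text
190 [((np.float64(0.526), np.float64(-0.057), np.float64(0.142)), (140, 42, 40)), ((np.float64(0.529), np.float64(-0.063), np.float64(0.142)), (139, 41, 39)), ((np.float64(0.532), np.float64(-0.07), np.float64(0.14)), (140, 41, 39))]
198 [((np.float64(0.523), np.float64(-0.059), np.float64(0.151)), (160, 49, 46)), ((np.float64(0.526), np.float64(-0.065), np.float64(0.151)), (161, 47, 45)), ((np.float64(0.529), np.float64(-0.071), np.float64(0.151)), (159, 46, 44))]
206 [((np.float64(0.518), np.float64(-0.061), np.float64(0.15)), (188, 54, 51)), ((np.float64(0.521), np.float64(-0.067), np.float64(0.15)), (195, 57, 53)), ((np.float64(0.524), np.float64(-0.073), np.float64(0.15)), (193, 55, 52))]
214 [((np.float64(0.514), np.float64(-0.063), np.float64(0.15)), (187, 55, 52)), ((np.float64(0.517), np.float64(-0.069), np.float64(0.15)), (195, 58, 54)), ((np.float64(0.52), np.float64(-0.076), np.float64(0.149)), (192, 56, 52))]
222 [((np.float64(0.508), np.float64(-0.066), np.float64(0.148)), (186, 55, 52)), ((np.float64(0.512), np.float64(-0.072), np.float64(0.15)), (194, 57, 54)), ((np.f
[... 2953 characters left out ...]
0, 32, 31)), ((np.float64(0.484), np.float64(-0.086), np.float64(0.21)), (80, 34, 32)), ((np.float64(0.507), np.float64(-0.079), np.float64(0.24)), (30, 30, 30))]
334 [((np.float64(0.507), np.float64(-0.071), np.float64(0.248)), (31, 31, 32)), ((np.float64(0.481), np.float64(-0.087), np.float64(0.21)), (83, 52, 107)), ((np.float64(0.516), np.float64(-0.073), np.float64(0.258)), (144, 120, 72))]
342 [((np.float64(0.513), np.float64(-0.068), np.float64(0.261)), (145, 120, 72)), ((np.float64(0.515), np.float64(-0.071), np.float64(0.261)), (144, 120, 71)), ((np.float64(0.516), np.float64(-0.073), np.float64(0.261)), (144, 120, 72))]
[ 0.49346864 -0.08112186  0.14485548] [ 0.5627 -0.0466  0.3249]
```

View pics/s2.png

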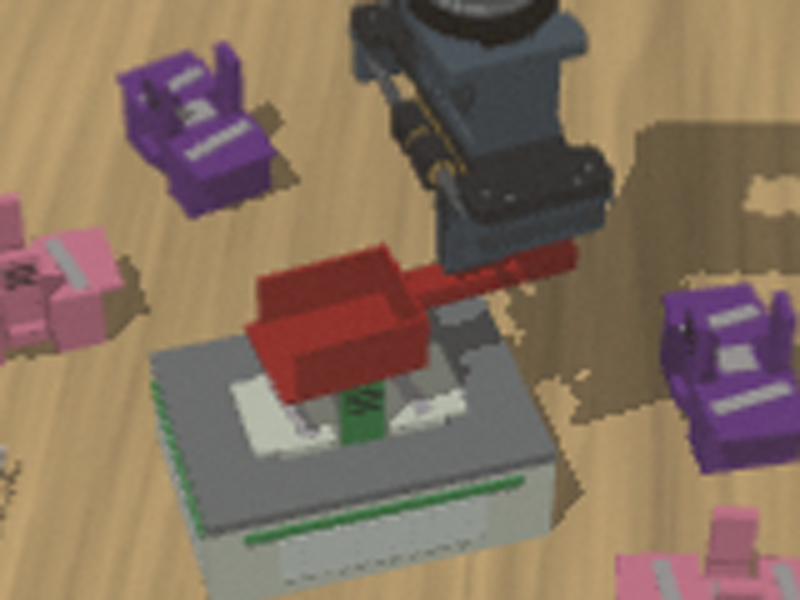

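In the side crop the closed fingers stand on or above the handle, with their lower edge from (445,270) to (600,210), rather than around it. The real fingertips are therefore higher than the stated tool frame implies. I'll measure that in both views.

Run:
```python
from h import *
im,d,P=cap("side"); C=cloud(d,P); T=env.get_obs()["tool_pos"]
for c in range(306,342,5):
    col=[(r,C[r,c].round(3).tolist(),bool(red(im)[r,c])) for r in range(166,192,2)]
    g=[x for x in col if not x[2] and abs(x[1][0]-T[0])<.06 and abs(x[1][1]-T[1])<.08 and x[1][2]>.11]
    print(c,g[-3:])
z=np.load("w1.npz"); P={k:z[k] for k in("mtx","dist_coeffs","world_from_camera")}; C=cloud(z["d"],P)
T=np.array([.4767,-.088,.3039]); Rm=R.from_rotvec([3.0617,.7032,0]).as_matrix()
L=(C-T)@Rm; m=(abs(L[...,2])<.1)&(abs(L[...,0])<.03)&(abs(L[...,1])<.07)&(z["d"]>0)
print("open fingers tool-frame min/max",L[m].min(0).round(3),L[m].max(0).round(3),m.sum())
z=np.load("wrist2.npz"); P={k:z[k] for k in("mtx","dist_coeffs","world_from_camera")}; C=cloud(z["d"],P)
T=np.array([.4935,-.0811,.1448]); L=(C-T)@R.from_rotvec([3.057,.723,0]).as_matrix(); m=(abs(L[...,2])<.1)&(abs(L[...,0])<.03)&(abs(L[...,1])<.07)&(z["d"]>0)&~red(z["im"])&(z["im"][...,2]>60)
print("shut",np.percentile(L[m],[1,50,99],axis=0).round(3),m.sum())
```

```text
306 [(166, [0.511, -0.04, 0.244], False), (188, [0.511, -0.063, 0.145], False), (190, [0.511, -0.058, 0.142], False)]
311 [(182, [0.498, -0.063, 0.169], False), (184, [0.498, -0.073, 0.152], False), (188, [0.498, -0.07, 0.14], False)]
316 [(182, [0.485, -0.075, 0.158], False), (186, [0.485, -0.075, 0.144], False), (188, [0.484, -0.07, 0.141], False)]
321 [(182, [0.472, -0.088, 0.148], False), (184, [0.471, -0.08, 0.148], False), (186, [0.471, -0.078, 0.142], False)]
326 [(180, [0.458, -0.098, 0.147], False), (182, [0.458, -0.091, 0.147], False), (184, [0.458, -0.082, 0.147], False)]
331 [(180, [0.445, -0.096, 0.15], False), (182, [0.444, -0.095, 0.144], False), (184, [0.444, -0.093, 0.138], False)]
336 [(170, [0.435, -0.008, 0.265], False), (172, [0.434, -0.019, 0.249], False), (174, [0.434, -0.02, 0.242], False)]
341 []
open fingers tool-frame min/max [-0.03  -0.059 -0.1  ] [ 0.03   0.059 -0.008] 8246
shut [[-0.029 -0.069 -0.063]
 [ 0.001 -0.005  0.075]
 [ 0.029  0.064  0.077]] 6813
```

Run:
```python
from h import *
for f,T,rv in(("w1",[.4767,-.088,.3039],[3.0617,.7032,0]),("wrist2",[.4935,-.0811,.1448],[3.057,.723,0])):
    z=np.load(f+".npz"); P={k:z[k] for k in("mtx","dist_coeffs","world_from_camera")}; L=(cloud(z["d"],P)-T)@R.from_rotvec(rv).as_matrix()
    dark=(z["im"].max(2)<110)&~red(z["im"])
    m=dark&(L[...,2]>-.06)&(L[...,2]<.01)&(abs(L[...,0])<.03)&(abs(L[...,1])<.07)&(z["d"]>0)
    q=L[m]; 
    for lo in np.arange(-.06,.01,.005):
        k=(q[:,2]>=lo)&(q[:,2]<lo+.005)
        if k.sum(): print(f,lo.round(3),k.sum(),"x",np.percentile(q[k,0],[5,95]).round(4),"y",np.percentile(q[k,1],[1,99]).round(4), "inner|y|",np.percentile(abs(q[k,1]),5).round(4))
    print(q[:,2].max())
print(env.get_obs()["clock"])
```

```text
w1 -0.06 525 x [-0.0143  0.0174] y [-0.0563  0.057 ] inner|y| 0.0453
w1 -0.055 439 x [-0.0144  0.0174] y [-0.0559  0.0564] inner|y| 0.0453
w1 -0.05 392 x [-0.0142  0.0175] y [-0.0555  0.0557] inner|y| 0.0453
w1 -0.045 295 x [0.0021 0.0173] y [-0.0548  0.0552] inner|y| 0.0454
w1 -0.04 331 x [0.     0.0169] y [-0.055   0.0549] inner|y| 0.0455
w1 -0.035 319 x [-0.0025  0.017 ] y [-0.0546  0.0545] inner|y| 0.0456
w1 -0.03 306 x [-0.0056  0.0168] y [-0.0546  0.054 ] inner|y| 0.0455
w1 -0.025 301 x [-0.0083  0.0169] y [-0.0538  0.0544] inner|y| 0.0456
w1 -0.02 288 x [-0.0106  0.0168] y [-0.0534  0.0529] inner|y| 0.0456
w1 -0.015 280 x [-0.0129  0.0168] y [-0.0513  0.0513] inner|y| 0.0456
w1 -0.01 34 x [-0.0151  0.0153] y [-0.0504  0.0489] inner|y| 0.0457
-0.008634994956229724
wrist2 -0.06 94 x [0.0148 0.017 ] y [-0.0047  0.005 ] inner|y| 0.0005
wrist2 -0.055 105 x [0.0148 0.0172] y [-0.0049  0.0052] inner|y| 0.0009
wrist2 -0.05 133 x [0.0149 0.0172] y [-0.0109  0.0111] inner|y| 0.0009
wrist2 -0.045 171 x [0.015 0.017] y [-0.0107  0.011 ] inner|y| 0.0009
wrist2 -0.04 152 x [0.015 0.017] y [-0.0106  0.0109] inner|y| 0.0011
wrist2 -0.035 127 x [0.0149 0.0171] y [-0.0101  0.0102] inner|y| 0.001
wrist2 -0.03 117 x [0.0149 0.0171] y [-0.0096  0.0099] inner|y| 0.001
wrist2 -0.025 98 x [0.015 0.017] y [-0.0093  0.0095] inner|y| 0.001
wrist2 -0.02 87 x [0.0149 0.017 ] y [-0.0089  0.0088] inner|y| 0.0011
wrist2 -0.015 64 x [0.015  0.0169] y [-0.0069  0.009 ] inner|y| 0.0011
wrist2 -0.01 78 x [-0.0179  0.0151] y [-0.0052  0.0032] inner|y| 0.0001
wrist2 -0.005 35 x [-0.0181  0.0131] y [-0.008   0.0108] inner|y| 0.0001
-0.0023661706026904417
5.35
```

The wrist depth at both poses shows the fingertips about 9 mm *behind* the reported TCP, where the text says 22 mm ahead. The finger width and the 91 mm opening both check out. So the reported TCP lies about 31 mm too far along the tool's z axis, and the true grasp point is at reported z + 0.028. I'll use that from here: reopen and go 31 mm lower.

Call:
carry_out([
  [0,0,0],
  [0,0,0],
  [0,0,0],
  [0,0,0],
  [0,0,0.03],
  [0,0,0.03],
  [0,0,0.03],
  [0,0,0.03],
  [0,0,0.035],
  [0,0,0],
], hand=[-1,-1,-1,-1,-1,-1,-1,-1,-1,-1], spin=[0,0,0,0,0,0,0,0,0,0])

```text
clock: 6.6
tool_pos: [0.493, -0.081, 0.1131]
tcp_rot: [-3.057, -0.723, 0.002]
ft_force: [0.6, 0.1, -0.7]
opening: 0.998
gripper_force: 0.0
```

Call:
carry_out([
  [0,0,0],
  [0,0,0],
  [0,0,0],
  [0,0,0],
  [0,0,0],
  [0,0,0],
  [0,0,0],
  [0,0,0],
  [0,0,0],
  [0,0,0],
], hand=[1,1,1,1,1,1,1,1,1,1], spin=[0,0,0,0,0,0,0,0,0,0])

```text
clock: 7.85
tool_pos: [0.4935, -0.0811, 0.1138]
tcp_rot: [3.057, 0.723, 0.0]
ft_force: [0.3, 0.7, -0.9]
opening: 0.216
gripper_force: 30.0
```

Call:
carry_out([
  [0,0,-0.03],
  [0,0,-0.07],
  [0,0,-0.1],
  [0,0,-0.1],
  [0,0,-0.05],
  [-0.05,0.08,0],
  [-0.09,0.14,0],
  [-0.1,0.15,0],
  [-0.1,0.15,0],
  [-0.1,0.15,0],
], hand=[1,1,1,1,1,1,1,1,1,1], spin=[0,0,0,0,0,0,0,0,0,0])

```text
clock: 9.1
tool_pos: [0.4736, -0.2424, 0.1829]
tcp_rot: [-3.057, -0.722, 0.003]
ft_force: [0.2, 0.1, -0.3]
opening: 0.217
gripper_force: 30.0
```

Call:
carry_out([
  [-0.09,0.14,0],
  [-0.06,0.1,0],
  [-0.02,0.03,0],
  [0,0,0.05],
  [0,0,0.1],
  [0,0,0.1],
  [0,0,0.1],
  [0,0,0.1],
  [0,0,0.05],
  [0,0,0],
], hand=[1,1,1,1,1,1,1,1,1,1], spin=[0,0,0,0,0,0,0,0,0,0])

```text
clock: 10.35
tool_pos: [0.4682, -0.3029, 0.0831]
tcp_rot: [-3.056, -0.724, 0.002]
ft_force: [-0.1, -0.1, -0.1]
opening: 0.215
gripper_force: 30.0
```

```bash
cat > m.py <<'E'
from h import *
o=env.get_obs(); print(o["clock"],o["tool_pos"].round(4),o["opening"].round(3))
T=o["tool_pos"]; im,d,P=cap("wrist"); C=cloud(d,P); p=C[red(im)&(d>0)]; u=R.from_rotvec(o["tcp_rot"]).as_matrix()[:2,0]; s=(p[:,:2]-T[:2])@u
print(len(p),np.percentile(p[:,2],[1,25,50,75,99]).round(4),s.min(),s.max())
for lo in np.arange(s.min(),s.max(),.012):
    q=p[(s>=lo)&(s<lo+.012)]; print(round(lo,3),"z 5/95",np.percentile(q[:,2],[5,95]).round(4))
n=np.array([-u[1],u[0]]); print("lateral",((p[s>.05][:,:2]-T[:2])@n).min().round(4),((p[s>.05][:,:2]-T[:2])@n).max().round(4))
k=(d>0)&(C[...,2]<.03)&(abs((C[...,:2]-T[:2])@u-.09)<.08); print("counter",np.median(C[k][:,2]))
E
python3 m.py
```

```text
Traceback (most recent call last):
  File "m.py", line 2, in <module>
    o=env.get_obs(); print(o["clock"],o["tool_pos"].round(4),o["opening"].round(3))
                                                             ^^^^^^^^^^^^^^^^^^
AttributeError: 'float' object has no attribute 'round'
```

```bash
sed -i 's/o\["opening"\].round(3)/round(float(o["opening"]),3)/' m.py; python3 m.py
```

```text
10.35 [ 0.4682 -0.3029  0.0831] 0.215
24560 [0.085  0.0863 0.0871 0.1168 0.1208] -0.039600309342010795 0.12030358233305047
-0.04 z 5/95 [0.1176 0.1203]
-0.028 z 5/95 [0.1177 0.1204]
-0.016 z 5/95 [0.1167 0.1167]
-0.004 z 5/95 [0.1171 0.1204]
0.008 z 5/95 [0.1176 0.1203]
0.02 z 5/95 [0.1174 0.1205]
0.032 z 5/95 [0.0859 0.1209]
0.044 z 5/95 [0.0856 0.1195]
0.056 z 5/95 [0.0855 0.1194]
0.068 z 5/95 [0.0854 0.1194]
0.08 z 5/95 [0.0854 0.1193]
0.092 z 5/95 [0.0854 0.1193]
0.104 z 5/95 [0.0853 0.1187]
0.116 z 5/95 [0.0852 0.0875]
lateral -0.0324 0.0316
counter -0.0007523056354703517
```

The scoop is held level, underside at about 0.083. Lower it.

Call:
carry_out([
  [0,0,0.06],
  [0,0,0.08],
  [0,0,0.08],
  [0,0,0.06],
  [0,0,0.05],
  [0,0,0.03],
  [0,0,0.02],
  [0,0,0.01],
  [0,0,0.005],
  [0,0,0],
], hand=[1,1,1,1,1,1,1,1,1,1], spin=[0,0,0,0,0,0,0,0,0,0])

```text
clock: 11.65
tool_pos: [0.4687, -0.3039, 0.0051]
tcp_rot: [3.057, 0.723, 0.0]
ft_force: [-0.0, -0.5, -0.5]
opening: 0.215
gripper_force: 30.0
```

Call:
carry_out([
  [0,0,0.005],
  [0,0,0],
  [0,0,0.005],
  [0,0,0],
  [0,0,0.004],
  [0,0,0],
  [0,0,0],
  [0,0,0],
  [0,0,0],
  [0,0,0],
], hand=[1,1,1,1,1,1,1,1,1,1], spin=[0,0,0,0,0,0,0,0,0,0])

```text
clock: 12.9
tool_pos: [0.4685, -0.3039, 0.0021]
tcp_rot: [3.057, 0.723, -0.0]
ft_force: [-0.3, -0.4, -1.1]
opening: 0.215
gripper_force: 30.0
```

```bash
python3 m.py | head -3; python3 -c "
from h import *
o=env.get_obs();print(o['ft_force'],o['moment'])"
```

```text
12.9 [ 0.4685 -0.3039  0.0021] 0.215
24812 [0.004  0.0053 0.0061 0.0356 0.0397] -0.041012514133989895 0.12023574420417635
-0.041 z 5/95 [0.0364 0.0391]
[-0.26143387 -0.58072884 -0.98523821] [-0.004534    0.00414286 -0.06260063]Traceback (most recent call last):
  File "m.py", line 6, in <module>
    q=p[(s>=lo)&(s<lo+.012)]; print(round(lo,3),"z 5/95",np.percentile(q[:,2],[5,95]).round(4))
                                                         ~~~~~~~~~~~~~^^^^^^^^^^^^^^^
    return _quantile_unchecked(
        a, q, axis, out, overwrite_input, method, keepdims, weights)
    return _ureduce(a,
                    func=_quantile_ureduce_func,
    ...<5 lines>...
                    overwrite_input=overwrite_input,
                    method=method)
    r = func(a, **kwargs)
    result = _quantile(arr,
                       quantiles=q,
    ...<2 lines>...
                       out=out,
                       weights=wgt)
    slices_having_nans = np.isnan(arr[-1, ...])
                                  ~~~^^^^^^^^^
IndexError: index -1 is out of bounds for axis 0 with size 0
```

Call:
carry_out([
  [0,0,0.002],
  [0,0,0],
  [0,0,0.002],
  [0,0,0],
  [0,0,0.002],
  [0,0,0],
  [0,0,0.002],
  [0,0,0],
  [0,0,0],
  [0,0,0],
], hand=[1,1,1,1,1,1,1,1,1,1], spin=[0,0,0,0,0,0,0,0,0,0])

```text
clock: 14.2
tool_pos: [0.4685, -0.3039, 0.0004]
tcp_rot: [3.057, 0.723, -0.0]
ft_force: [-0.2, 0.2, -1.0]
opening: 0.224
gripper_force: 30.0
```

Call:
carry_out([
  [0,0,0.003],
  [0,0,0],
  [0,0,0],
  [0,0,0.003],
  [0,0,0],
  [0,0,0],
  [0,0,0],
  [0,0,0],
  [0,0,0],
  [0,0,0],
], hand=[1,1,1,1,1,1,1,1,1,1], spin=[0,0,0,0,0,0,0,0,0,0])

```text
clock: 15.45
tool_pos: [0.4686, -0.3039, -0.0002]
tcp_rot: [3.057, 0.723, 0.0]
ft_force: [-1.4, 1.5, 5.9]
opening: 0.219
gripper_force: 30.0
```

```bash
python3 m.py 2>/dev/null| head -2; python3 -c "
from h import *
o=env.get_obs();print(o['ft_force'],o['moment'])"
```

```text
15.45 [ 4.686e-01 -3.039e-01 -2.000e-04] 0.219
24952 [0.0019 0.0031 0.0039 0.0333 0.0376] -0.04017519209072896 0.12069904181667189
[-1.97452553  0.25117269  5.41005714] [0.17463827 0.12117325 0.00705821]
```

Contact at about 6 N, so the base is on the counter. Release and rise.

Call:
carry_out([
  [0,0,0],
  [0,0,0],
  [0,0,0],
  [0,0,0],
  [0,0,-0.03],
  [0,0,-0.1],
  [0,0,-0.2],
  [0,0,-0.25],
  [0,0,-0.25],
  [0,0,-0.25],
], hand=[-1,-1,-1,-1,-1,-1,-1,-1,-1,-1], spin=[0,0,0,0,0,0,0,0,0,0])

```text
clock: 16.75
tool_pos: [0.4683, -0.3037, 0.2175]
tcp_rot: [3.057, 0.723, 0.001]
ft_force: [-0.1, -0.2, -0.4]
opening: 1.005
gripper_force: 0.0
```

Run:
```python
from h import *
o=env.get_obs(); print(o["clock"],o["tool_pos"].round(4))
for n in("wrist","top"):
    im,d,P=cap(n); C=cloud(d,P); m=red(im)&(d>0)&(abs(C[...,0]-.5)<.2)&(abs(C[...,1]+.3)<.15)&(C[...,2]>-.01); p=C[m]
    print(n,len(p),np.percentile(p[:,2],[1,25,50,75,99]).round(4),rect(p[:,:2]))
    h=cv2.cvtColor(im,cv2.COLOR_RGB2HSV); g=(h[...,0]>45)&(h[...,0]<90)&(h[...,1]>90)&(C[...,2]>.08)&(C[...,2]<.13)&(d>0)&(abs(C[...,0]-.556)<.1)&(abs(C[...,1]+.05)<.1)
    k,l,st,ce=cv2.connectedComponentsWithStats(g.astype(np.uint8))
    for i in range(1,k):
        if st[i,4]>5: q=C[l==i]; print(" green",st[i].tolist(),q.mean(0).round(4),q.min(0).round(4),q.max(0).round(4))
    cv2.imwrite(f"pics/{n}3.png",im[...,::-1]); np.savez(n+"3.npz",im=im,d=d,**{k:np.array(v) for k,v in P.items()})
a=cv2.imread("pics/top3.png"); b=cv2.imread("pics/wrist3.png")
cv2.imwrite("pics/c3.png",np.hstack([cv2.resize(a[150:300,250:400],(400,400),interpolation=cv2.INTER_CUBIC),cv2.resize(b,(400,300))[:, :].copy() if 0 else cv2.copyMakeBorder(cv2.resize(b,(400,300)),0,100,0,0,0)]))
```

```text
16.75 [ 0.4683 -0.3037  0.2175]
wrist 4658 [0.0015 0.003  0.0039 0.0354 0.0378] (array([ 0.4945, -0.2913]), array([0.1817, 0.0638]), 26.7)
 green [27, 0, 37, 19, 428] [ 0.5411 -0.0307  0.0967] [ 0.5352 -0.0347  0.0801] [ 0.5525 -0.0233  0.1153]
 green [85, 0, 31, 21, 425] [ 0.561  -0.0786  0.0984] [ 0.5545 -0.0831  0.08  ] [ 0.5731 -0.0708  0.1154]
top 841 [0.001  0.0045 0.0066 0.021  0.0415] (array([ 0.5278, -0.2677]), array([0.0881, 0.1114]), 89.8)
 green [314, 210, 6, 10, 34] [ 0.5643 -0.0716  0.1123] [ 0.5537 -0.078   0.0949] [ 0.5746 -0.0665  0.1189]
 green [294, 219, 6, 9, 30] [ 0.5447 -0.0242  0.115 ] [ 0.5354 -0.0301  0.1093] [ 0.5545 -0.0187  0.1177]
```

View pics/c3.png

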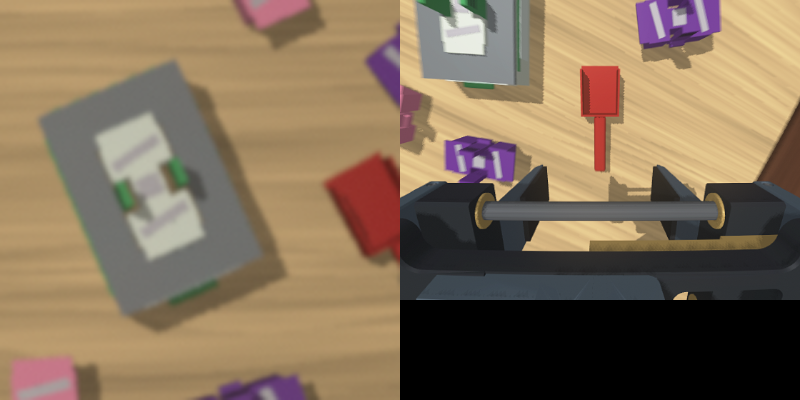

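The top crop (left) shows the scoop on the counter at (370,205). The now-bare white cassette sits in the grey deck, its green catches at (123,195) and (178,172); it is the only white one with green tabs, and the pink and purple ones lie loose on the counter. The wrist view shows the scoop flat at (600,115). Next I'll hover near the cassette and refine.

Call:
carry_out([
  [0,0,-0.1],
  [0.05,-0.09,-0.1],
  [0.09,-0.15,0],
  [0.1,-0.17,0],
  [0.1,-0.18,0],
  [0.1,-0.18,0],
  [0.09,-0.15,0],
  [0.06,-0.1,0],
  [0,0,0],
  [0,0,0],
], hand=[-1,-1,-1,-1,-1,-1,-1,-1,-1,-1], spin=[0.049,0,0,0,0,0,0,0,0,0])

```text
clock: 18.1
tool_pos: [0.5005, -0.0708, 0.2549]
tcp_rot: [3.083, 0.604, -0.001]
ft_force: [-0.2, 0.2, 0.8]
opening: 1.002
gripper_force: 0.0
```

```bash
cat > g.py <<'E'
from h import *
o=env.get_obs(); print(o["clock"],o["tool_pos"].round(4),o["tcp_rot"].round(4))
im,d,P=cap("wrist"); C=cloud(d,P); cv2.imwrite("pics/g.png",im[...,::-1])
T=o["tool_pos"]; M=R.from_rotvec(o["tcp_rot"]).as_matrix()
h=cv2.cvtColor(im,cv2.COLOR_RGB2HSV); g=(h[...,0]>45)&(h[...,0]<90)&(h[...,1]>90)&(C[...,2]>.08)&(d>0)
k,l,st,ce=cv2.connectedComponentsWithStats(g.astype(np.uint8)); cs=[]
for i in range(1,k):
    if st[i,4]>60:
        q=C[l==i]; zt=np.percentile(q[:,2],97); t=q[q[:,2]>zt-.003]; r=rect(t[:,:2]); cs.append(np.array(r[0])); print("tab",st[i].tolist(),"ztop",zt.round(4),"top rect",r)
if len(cs)==2:
    c=(cs[0]+cs[1])/2; v=cs[0]-cs[1]; print("mid",c,"sep",np.hypot(*v),"yaw",np.degrees(np.arctan2(v[1],v[0]))%180-90,"in tool",((np.r_[c,.1]-T)@M).round(4))
k=(abs(C[...,2]-.0705)<.004)&(d>0)&(h[...,1]<60)&(np.hypot(C[...,0]-.556,C[...,1]+.049)<.13); print("deck",np.median(C[k][:,2]),rect(C[k][:,:2]))
E
python3 g.py
```

```text
18.1 [ 0.5005 -0.0708  0.2549] [ 3.0825e+00  6.0450e-01 -1.2000e-03]
tab [253, 132, 9, 24, 186] ztop 0.1146 top rect (array([ 0.5473, -0.0254]), array([0.023 , 0.0077]), 22.3)
tab [300, 132, 10, 24, 207] ztop 0.1145 top rect (array([ 0.5668, -0.0733]), array([0.0231, 0.0077]), 21.4)
mid [ 0.55705 -0.04935] sep 0.05171711515542992 yaw 22.151145987046206 in tool [0.0606 0.0014 0.1549]
deck 0.06953060606849998 (array([ 0.5568, -0.0496]), array([0.2006, 0.141 ]), 22.0)
```

View pics/g.png

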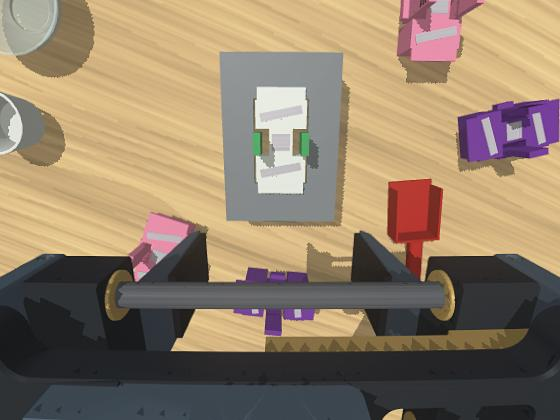

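The wrist view shows the two green tabs at (257,144) and (305,144): tops 0.1145, 51.7 mm apart (should be 52), yaw 22.1°. The deck centre at (0.557,-0.0495), z 0.0695, agrees. I'll move over the cassette and stop just above the tabs.

Call:
carry_out([
  [0.1,0.002,0],
  [0.12,0.003,0],
  [0.08,0,0],
  [0,0,0.1],
  [0,0,0.18],
  [0,0,0.18],
  [0,0,0.15],
  [0,0,0.07],
  [0,0,0],
  [0,0,0],
], hand=[-1,-1,-1,-1,-1,-1,-1,-1,-1,-1], spin=[0,0,0,0,0,0,0,0,0,0])

```text
clock: 19.4
tool_pos: [0.5579, -0.0488, 0.1205]
tcp_rot: [3.082, 0.604, 0.004]
ft_force: [0.4, -0.1, 0.5]
opening: 1.0
gripper_force: 0.0
```

```bash
python3 g.py
```

```text
19.4 [ 0.5579 -0.0488  0.1205] [3.0821 0.6043 0.0038]
tab [235, 216, 17, 47, 653] ztop 0.1142 top rect (array([ 0.5478, -0.025 ]), array([0.0235, 0.008 ]), 21.8)
tab [307, 217, 18, 47, 672] ztop 0.1142 top rect (array([ 0.5667, -0.0734]), array([0.0247, 0.0081]), 21.9)
mid [ 0.55725 -0.0492 ] sep 0.05195931100389998 yaw 21.330439776467372 in tool [-0.0008  0.0002  0.0205]
deck 0.0694809402222008 (array([ 0.557 , -0.0494]), array([0.2003, 0.1411]), 22.0)
```

Centred within 1 mm. Descend 50 mm (reported z 0.071, grasp point about 0.099), then pinch.

Call:
carry_out([
  [0,0,0.04],
  [0,0,0.05],
  [0,0,0.05],
  [0,0,0.05],
  [0,0,0.04],
  [0,0,0.02],
  [0,0,0],
  [0,0,0],
  [0,0,0],
  [0,0,0],
], hand=[-1,-1,-1,-1,-1,-1,-1,-1,-1,-1], spin=[0,0,0,0,0,0,0,0,0,0])

```text
clock: 20.7
tool_pos: [0.5569, -0.0487, 0.0695]
tcp_rot: [3.083, 0.605, 0.001]
ft_force: [0.1, 0.1, 0.1]
opening: 1.006
gripper_force: 0.0
```

Call:
carry_out([
  [0,0,0],
  [0,0,0],
  [0,0,0],
  [0,0,0],
  [0,0,0],
  [0,0,0],
  [0,0,0],
  [0,0,0],
  [0,0,0],
  [0,0,0],
], hand=[1,1,1,1,1,1,1,1,1,1], spin=[0,0,0,0,0,0,0,0,0,0])

```text
clock: 21.95
tool_pos: [0.5569, -0.0488, 0.0696]
tcp_rot: [3.082, 0.605, 0.001]
ft_force: [-0.5, -1.3, 4.2]
opening: 0.457
gripper_force: 30.0
```

```bash
python3 g.py; python3 -c "
from h import *
for i in range(1):
    o=env.get_obs();print(o['ft_force'].round(2),o['moment'].round(3),o['opening'],o['gripper_force'])
im,d,P=cap('wrist');C=cloud(d,P);T=o['tool_pos'];L=(C-T)@R.from_rotvec(o['tcp_rot']).as_matrix()
cv2.imwrite('pics/p1.png',cv2.resize(im[120:330,140:420],(800,600),interpolation=cv2.INTER_CUBIC)[...,::-1])
m=(im.max(2)<110)&(L[...,2]<.0)&(L[...,2]>-.03)&(abs(L[...,0])<.025)&(abs(L[...,1])<.07)
q=L[m];print(q[:,2].max(),np.percentile(abs(q[:,1]),[2,50]),np.percentile(q[:,1][q[:,1]>0],2),np.percentile(q[:,1][q[:,1]<0],98))"
```

```text
21.95 [ 0.5569 -0.0488  0.0696] [3.0824e+00 6.0450e-01 8.0000e-04]
tab [238, 238, 20, 44, 733] ztop 0.114 top rect (array([ 0.5564, -0.0305]), array([0.0121, 0.0074]), 23.3)
tab [302, 239, 20, 43, 737] ztop 0.1139 top rect (array([ 0.5696, -0.0626]), array([0.0118, 0.0073]), 21.0)
mid [ 0.563   -0.04655] sep 0.034708068226278456 yaw 22.353197686989375 in tool [ 0.0065  0.0003 -0.0304]
deck 0.06953483606221939 (array([ 0.5712, -0.0437]), array([0.1699, 0.1411]), 21.9)
[-0.14 -1.52  5.14] [-0.207  0.104 -0.033] 0.4554462873333886 30.032963454723358
-8.582348779761447e-07 [0.01351136 0.02303952] 0.013972523063646328 -0.013494270270231154
```

View pics/p1.png

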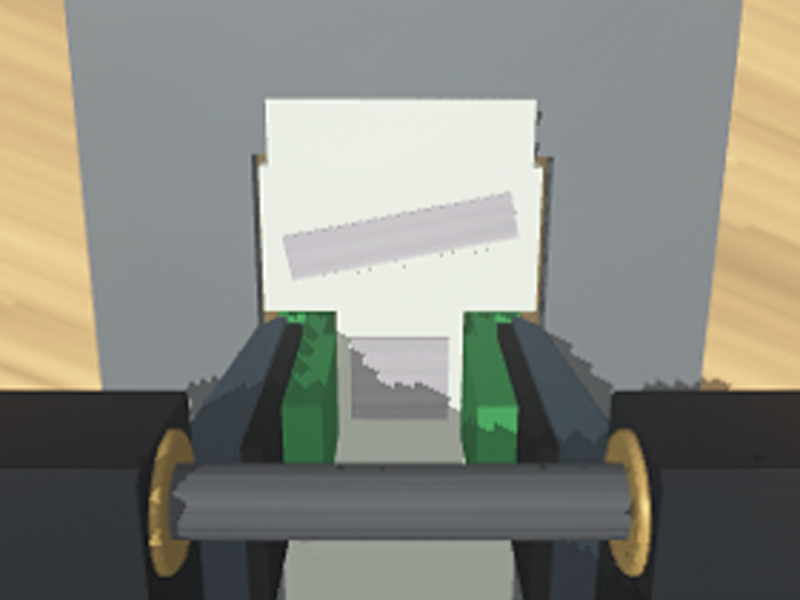

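The crop shows both green tabs, at (310,390) and (490,390), pinched symmetrically between the pads; they are 34.7 mm apart, against 36 mm expected with the catches on their stops. Lift straight up, 104 mm in all, starting slowly.

Call:
carry_out([
  [0,0,-0.01],
  [0,0,-0.02],
  [0,0,-0.02],
  [0,0,-0.03],
  [0,0,-0.03],
  [0,0,-0.03],
  [0,0,0],
  [0,0,0],
  [0,0,0],
  [0,0,0],
], hand=[1,1,1,1,1,1,1,1,1,1], spin=[0,0,0,0,0,0,0,0,0,0])

```text
clock: 23.3
tool_pos: [0.5566, -0.0486, 0.097]
tcp_rot: [-3.083, -0.604, 0.001]
ft_force: [0.1, -0.2, -1.9]
opening: 0.458
gripper_force: 30.0
```

The load reads about 2 N, the cassette's weight, so it is free. Continue.

Call:
carry_out([
  [0,0,-0.03],
  [0,0,-0.05],
  [0,0,-0.06],
  [0,0,-0.06],
  [0,0,-0.06],
  [0,0,-0.06],
  [0,0,-0.04],
  [0,0,-0.02],
  [0,0,-0.01],
  [0,0,0],
], hand=[1,1,1,1,1,1,1,1,1,1], spin=[0,0,0,0,0,0,0,0,0,0])

```text
clock: 24.55
tool_pos: [0.5566, -0.0486, 0.175]
tcp_rot: [-3.083, -0.604, 0.001]
ft_force: [-0.7, -0.8, -2.8]
opening: 0.454
gripper_force: 30.0
```

Call:
carry_out([
  [0,0,0],
  [0,0,0],
  [0,0,0],
  [0,0,0],
  [0,0,0],
  [0,0,0],
  [0,0,0],
  [0,0,0],
  [0,0,0],
  [0,0,0],
], hand=[1,1,1,1,1,1,1,1,1,1], spin=[0,0,0,0,0,0,0,0,0,0])

```text
clock: 25.8
tool_pos: [0.5567, -0.0486, 0.1752]
tcp_rot: [3.083, 0.604, 0.0]
ft_force: [0.8, 0.2, -2.3]
opening: 0.459
gripper_force: 30.0
```

Run:
```python
from h import *
o=env.get_obs(); print(o["clock"],o["tool_pos"].round(4),o["ft_force"].round(2),o["gripper_force"],np.abs(o["qd"]).max())
im,d,P=cap("wrist"); C=cloud(d,P); w=(im.min(2)>190)&(np.ptp(im,axis=2)<35)&(d>0)&(C[...,2]>.14)&(C[...,2]<.25); p=C[w]
A=np.c_[p[:,:2]-p[:,:2].mean(0),np.ones(len(p))]; f=np.linalg.lstsq(A,p[:,2],rcond=None)[0]; print("white top",len(p),np.median(p[:,2]),"tilt deg",np.degrees(f[:2]).round(2))
s,d,P=cap("side"); C=cloud(d,P); h=cv2.cvtColor(s,cv2.COLOR_RGB2HSV); w=(h[...,1]<50)&(h[...,2]>90)&(d>0)&(C[...,2]>.08)&(abs(C[...,0]-.557)<.09)&(abs(C[...,1]+.049)<.06); q=C[w]; print("side white z",len(q),np.percentile(q[:,2],[1,5,95]).round(3))
m=red(s)&(d>0)&(C[...,1]<-.2)&(abs(C[...,0]-.5)<.2); print("scoop",rect(C[m][:,:2]),np.percentile(C[m][:,2],[1,99]))
cv2.imwrite("pics/end.png",cv2.resize(s[100:250,200:400],(800,600),interpolation=cv2.INTER_CUBIC)[...,::-1])
```

```text
25.8 [ 0.5567 -0.0486  0.1752] [ 0.75  0.22 -2.31] 29.980370700359344 0.0019791991923533625
white top 6849 0.17886223388812655 tilt deg [-0.12 -0.11]
side white z 2489 [0.138 0.151 0.585]
scoop (array([ 0.46  , -0.2996]), array([0.0831, 0.0187]), 21.8) [0.02895518 0.04392981]
```

View pics/end.png

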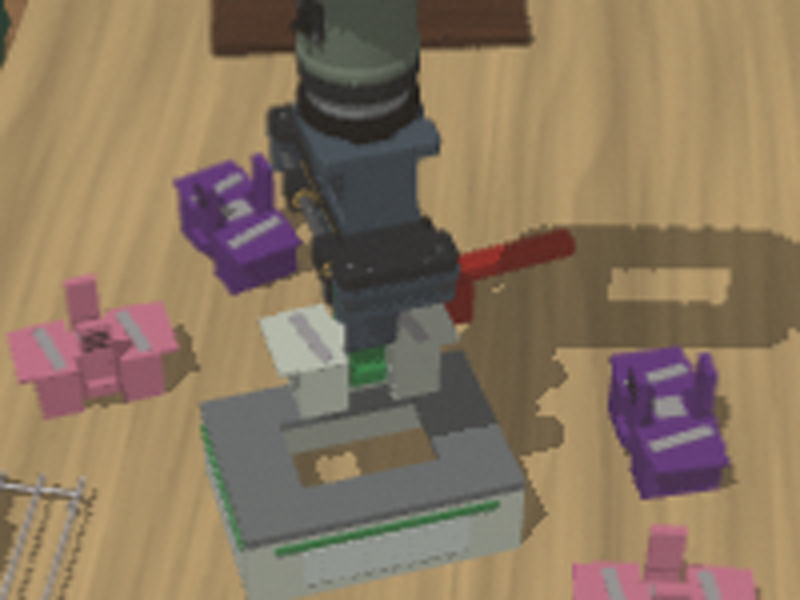

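The side crop shows the cassette held by its green catch at (368,365) above the empty opening at (365,450), level within 0.2°. Its top is at 0.179, so its underside is at about 0.135, roughly 65 mm above the deck. The scoop lies on the counter behind, at (500,270).

```bash
python3 -c "
from station import env
print(env.hand_in())"
```

```text
the job is handed in; nothing more can be done
None
```

The job is handed in: the scoop is flat on the bare counter beside the slicer, and the cassette is held by its catches, level and still, about 65 mm above the deck; the reported TCP was about 31 mm off along the tool axis, so the first grip on the scoop closed on nothing and I corrected for it.

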